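# Load the sander's feed tray from a criss-cross pile of boards and start it

### The job

First lift the red push block out of the feed tray and set it upright on the green pad, lengthwise and within it. Then clear the pile of boards, always taking a board that nothing lies on and lifting it off without dragging those beneath, and lay each flat and lengthwise in the bay of its own wood (pale boards in the white bay, dark boards in the black one; they may lie on one another). When every board is in the tray, and not while any is still on the mat, press the green start button fully down and let it come up again; leave the glue bottle and the roll of tape where they stand.

Things in the scene. Friction and masses are not known exactly. Their poses are not given: they have to be found in the camera images.
- pale_1: Pale wooden board, 160 x 44 x 18 mm, about 90 g (up to 30% off). Origin: centre of its underside; x along its length, y across, z up (out of its top face). At the start in the bottom layer of the pile.
- dark_1: Dark brown wooden board, 160 x 44 x 18 mm, about 90 g (up to 30% off). Origin: centre of its underside; x along its length, y across, z up (out of its top face). At the start in the bottom layer of the pile.
- pale_2: Pale wooden board, 160 x 44 x 18 mm, about 90 g (up to 30% off). Origin: centre of its underside; x along its length, y across, z up (out of its top face). At the start in the middle layer of the pile.
- dark_2: Dark brown wooden board, 160 x 44 x 18 mm, about 90 g (up to 30% off). Origin: centre of its underside; x along its length, y across, z up (out of its top face). At the start in the middle layer of the pile.
- pale_3: Pale wooden board, 160 x 44 x 18 mm, about 90 g (up to 30% off). Origin: centre of its underside; x along its length, y across, z up (out of its top face). At the start in the top layer of the pile. May be absent.
- dark_3: Dark brown wooden board, 160 x 44 x 18 mm, about 90 g (up to 30% off). Origin: centre of its underside; x along its length, y across, z up (out of its top face). At the start in the top layer of the pile. May be absent.
- pale_4: Pale wooden board, 160 x 44 x 18 mm, about 90 g (up to 30% off). Origin: centre of its underside; x along its length, y across, z up (out of its top face). At the start already lying in the white bay of the tray. May be absent.
- pile_mat: Black rubber mat under the pile, 200 x 200 x 4 mm, fixed to the bench; origin at the centre of its underside. The boards are laid criss-cross on it: two in the bottom layer roughly along the mat's x, two of the middle layer across both of them, and up to two of the top layer across both middle ones. Neighbours in a layer are about 90 mm apart centre to centre, so there is about 40 mm of free space between them.
- tray: Loose aluminium feed tray, 202 x 248 mm (x, y), 25 mm high, 1.2 kg, open on top, with a wall down the middle along its x making two bays. Walls and floor 6 mm thick. Origin: centre of its underside. It may stand left or right of the robot, and may get knocked a few cm; it need not be put back.
- bay_pale (a point): Centre of the inner floor (6 mm above the bench) of the bay for pale boards, marked by a white floor and white strips on its end walls (the tray's +y bay). The bay is 190 mm long along x and 112 mm wide along y, walls 19 mm above its floor: a board lies lengthwise along x. Up to four pale and three dark boards come into their bays; they may be stacked flat on one another.
- bay_dark (a point): The same for the bay for dark boards, with black floor and black strips (the tray's -y bay). The push block lies in it at the start.
- push_block: Push block: red base 150 x 60 x 16 mm with a yellow grip rib on top, 110 mm long, 28 mm wide, rising from 16 to 52 mm above the underside; about 180 g. Origin: centre of its underside; x along its length, z up. It may get knocked a few cm at any time.
- pad: Green pad for the push block, 200 x 100 x 3 mm, fixed to the bench between pile and tray; origin: centre of its underside, x along its length.
- start_top (a point): Centre of the top of the green start button (40 mm across), on a grey starter box 90 x 90 x 50 mm fixed to the bench behind the pad. It is pressed straight down.
- start (a joint): Travel of the start button in m: 0 released, 0.008 fully down (about 6 N), spring return.
- glue: Bystander: white glue bottle, 56 mm across, 130 mm tall; origin under its centre.
- tape: Bystander: blue roll of tape, 100 mm across, 25 mm high; origin under its centre.

How it is judged (in metres and radians):
On the way, in this order (a step that is already met when the one before it is completed fails the run):
1. the push block stands on the green pad (x of push_block in the frame of pad between -0.035 and 0.035 m and y of push_block in the frame of pad between -0.03 and 0.03 m and z of push_block in the frame of pad between 0 and 0.008 m and angle between push_block's own z axis and vertical below 0.1 rad and angle between the x axis of push_block and the x axis of pad, either way round below 0.35 rad and linear speed of push_block below 0.03 m/s), for 0.2 s.
2. every board lies flat in the bay of its own wood (y of pale_1 in the frame of bay_pale between -0.036 and 0.036 m and x of pale_1 in the frame of bay_pale between -0.025 and 0.025 m and z of pale_1 in the frame of bay_pale between -0.004 and 0.075 m and angle between each of pale_1, dark_1, pale_2, dark_2, pale_3, dark_3, pale_4's own z axis and vertical below 0.1 rad and angle between the x axis of each of pale_1, pale_2, pale_3, pale_4 and the x axis of bay_pale, either way round below 0.3 rad and linear speed of each of pale_1, dark_1, pale_2, dark_2, pale_3, dark_3, pale_4 below 0.03 m/s and y of dark_1 in the frame of bay_dark between -0.036 and 0.036 m and x of dark_1 in the frame of bay_dark between -0.025 and 0.025 m and z of dark_1 in the frame of bay_dark between -0.004 and 0.075 m and angle between the x axis of each of dark_1, dark_2, dark_3 and the x axis of bay_dark, either way round below 0.3 rad and y of pale_2 in the frame of bay_pale between -0.036 and 0.036 m and x of pale_2 in the frame of bay_pale between -0.025 and 0.025 m and z of pale_2 in the frame of bay_pale between -0.004 and 0.075 m and y of dark_2 in the frame of bay_dark between -0.036 and 0.036 m and x of dark_2 in the frame of bay_dark between -0.025 and 0.025 m and z of dark_2 in the frame of bay_dark between -0.004 and 0.075 m and y of pale_3 in the frame of bay_pale between -0.036 and 0.036 m and x of pale_3 in the frame of bay_pale between -0.025 and 0.025 m and z of pale_3 in the frame of bay_pale between -0.004 and 0.075 m and y of dark_3 in the frame of bay_dark between -0.036 and 0.036 m and x of dark_3 in the frame of bay_dark between -0.025 and 0.025 m and z of dark_3 in the frame of bay_dark between -0.004 and 0.075 m and y of pale_4 in the frame of bay_pale between -0.036 and 0.036 m and x of pale_4 in the frame of bay_pale between -0.025 and 0.025 m and z of pale_4 in the frame of bay_pale between -0.004 and 0.075 m), for 0.2 s.
3. the start button is pressed fully down with every board loaded (all of step 2 and value of joint start above 0.0068 m), for 0.1 s.
At the end, for the whole second after the job is handed in: Every board lies flat and still in its own bay, within 36 mm across and 25 mm along of the bay's centre and 0.3 rad lengthwise, on floor or boards; the push block stands on the pad within 35 mm along, 30 mm across and 0.35 rad; the button is up (all of step 1 and all of step 2 and value of joint start below 0.0015 m); the robot touches nothing.
It fails at once if a bottom board dragged or lifted (over 20 mm) while a board still lies on it (distance of any of pale_1, dark_1 from where it was at the start of the episode above 0.02 m and ((horizontal distance between pale_2 and pile_mat below 0.1 m and height (world z) of pale_2 above 0.015 m) or (horizontal distance between dark_2 and pile_mat below 0.1 m and height (world z) of dark_2 above 0.015 m) or height (world z) of pile_mat above 1 m)).
It fails at once if a middle board dragged or lifted (over 20 mm) while a board still lies on it (distance of any of pale_2, dark_2 from where it was at the start of the episode above 0.02 m and ((horizontal distance between pale_3 and pile_mat below 0.1 m and height (world z) of pale_3 above 0.032 m) or (horizontal distance between dark_3 and pile_mat below 0.1 m and height (world z) of dark_3 above 0.032 m) or height (world z) of pile_mat above 1 m)).
It fails at once if start button pressed while a board is still on the pile mat (value of joint start above 0.004 m and horizontal distance between any of pale_1, dark_1, pale_2, dark_2, pale_3, dark_3, pale_4 and pile_mat below 0.12 m).
It fails at once if the glue bottle or the tape knocked away (over 50 mm) (distance of any of glue, tape from where it was at the start of the episode above 0.05 m).
Of pale_3, dark_3, pale_4 only 1 to 3 are there at a start; the rules pass over those that are not, and their reading is None.
At some moment in a run one of tray, push_block may be knocked a few centimetres aside while the robot is not near it.
It also fails if it takes over 210 s, if anything falls off the work surface, if the arm or the gripper's body presses on something with over 40 N, if the wrist force passes 120 N, or if a joint passes its speed limit or range.

### The arm

A 6-joint arm with a two-finger parallel gripper is mounted at the origin on the work surface. World frame = base frame: x ahead of the robot, y to its left, z up, the work surface at z = 0. Lengths are in mm, angles in degrees, forces in N, time in s.
With the tool pointing down it reaches from about 350 to 850 mm from the base axis. Payload 8.1 kg.
Tool frame: the origin (TCP) lies midway between the tips of the shut fingers; the grasp point (between the pads) lies 19 mm behind it; z points along the fingers, y is the direction in which the jaws open and shut (so a half turn about z gives the same grasp; the last joint's range is limited). The gripper opens to 85 mm and grips with 20 to 120 N. Pads are 22 mm wide; open, the fingers measure 114 mm over their backs; the gripper's body (76 mm by 85 mm) begins 54 mm behind the grasp point. The pads swing forward as they close: fully open they stand 13 mm farther back than shut.
Start: joints at [-71.012, 7.471, 85.268, -0, 87.261, -4.893], TCP at [242.922, -548.629, 231.292] pointing down, gripper open.
Joint ranges: [-169.43, 169.43], [-51.17, 129.36], [1.28, 143.12], [-76.62, 256.62], [0, 156.53], [-152.29, 152.29]. Speed limits (degrees/s): [136.94, 136.94, 159.86, 180, 180, 180].

### API

Orientations are given as [roll, pitch, yaw] about the fixed x, y, z axes, in that order (R = Rz(yaw) Ry(pitch) Rx(roll)).
In Python, from bench import telemetry, snapshot, camera_params, job gives the robot as it stands. The module is installed in compiled form; this text tells all that it offers.
- The arm moves only by the shell command python3 -m jog 'ROWS' [FORCE]. ROWS is JSON, a list that holds one entry, the list of rows, each a list of 7 numbers: the shift along the tool's x, y, z in units of 50 mm (1.0 is 50 mm), then the turn, a rotation vector about the tool's x, y, z in units of 2 pi rad (1.0 is 2 pi rad), then the opening, from 0 (shut) to 1 (fully open). In form: [[[dx, dy, dz, rx, ry, rz, claw], ...]]. A call has 1 to 12 rows; each row shifts and turns the commanded pose from where the row before left it, along the tool's axes as they then stand; what a row does not reach is not made up. A row lasts 1/8 s, in which the tool goes at most 62.5 mm and 10.7 degrees, less where a joint would pass 70% of its speed; a pose out of reach is approached as far as the arm can. A call with a number of a shift or a turn outside -1 to 1 is refused whole. A call with a gripper value outside its range is refused whole. The fingers move at their own pace and stop on an object; FORCE is the grip in N (left out, the last holds). Time passes only in rows, so rows that do not move let the fingers close. It gives the time, the measured TCP pose, the force and the opening at its end, in the units of the state.
- telemetry.sense(): the state, without advancing time (a new reading comes with each control period).
- snapshot(name): name is "side" or "top" or "wrist"; returns (picture, depth): 480x640x3 uint8, red, green, blue; 480x640 float32, mm along the optical axis (not along the pixel's ray), 0 where there is no reading.
- camera_params(name): a dict with "K" (3x3 intrinsics, pixels), "extrinsics" (4x4, takes a point from camera to world coordinates). Camera axes: x right, y down, z forward; pixel columns grow to the right and rows downward; lengths in mm; the calibration is good to about 2 mm. A picture is of the moment at which its call begins: read the wrist's pose just before it. camera_params takes no time and is no camera call; for the wrist camera it gives the pose at the moment of the call.
- job.hand_in(): hands the job in, once; it reports no verdict.
The state is a dict: "time": time; "joint_pos": joint angles; "qd": joint speeds; "joint_efforts": joint torques, N m; "tool_pos": TCP position; "tcp_rot": TCP orientation; "ft_force": force on the tool from outside, world axes, zero at the start; "wrist_torque": the same for the moment, N m; "finger_gap": finger opening in mm.
Only numpy, scipy, OpenCV 4.12 (cv2) and the standard library are available. Lean on these libraries where they do the work, as an engineer would, in place of code of your own. Each camera call takes 0.05 s, during which the arm holds its last target. There are 200 camera calls.

## Working session

There is one attempt and no reset: what is moved stays moved. The work goes in short steps, Python scripts to look and compute and a shell command to move; the robot and the scene stay as the last step left them, time stands still between calls to the robot, and variables do not carry over. Pictures are saved under pics/ and viewed, about 12 in all and at most 16, crops included, and the job is handed in when it is done.

```bash
mkdir -p pics; python3 - <<'E'
from bench import telemetry, snapshot, camera_params, job
import cv2,numpy as np
for n in("top","side"):
    p,d=snapshot(n); np.savez(f"{n}0.npz",p=p,d=d)
    cv2.imwrite(f"pics/{n}0.png",p[:,:,::-1]); c=camera_params(n); print(np.round(c["K"],1).tolist(),np.round(c["extrinsics"],3).tolist())
print(telemetry.sense())
E
```

```text
[[540.5, 0.0, 315.7], [0.0, 540.5, 234.8], [0.0, 0.0, 1.0]] [[-0.112, -0.973, 0.2, 379.809], [-0.994, 0.11, -0.02, 26.314], [-0.002, -0.201, -0.98, 1252.673], [0.0, 0.0, 0.0, 1.0]]
[[618.5, 0.0, 320.7], [0.0, 618.5, 240.1], [0.0, 0.0, 1.0]] [[-0.998, -0.031, 0.056, 520.028], [-0.063, 0.647, -0.76, 1096.228], [-0.013, -0.762, -0.647, 1010.862], [0.0, 0.0, 0.0, 1.0]]
{'time': 0.1, 'joint_pos': array([-7.10136751e+01,  7.51341149e+00,  8.53227260e+01, -7.71179452e-04,
        8.72617361e+01, -4.89280989e+00]), 'qd': array([-0.00532395, -0.15307449, -0.12049893,  0.01898503, -0.09335944,
       -0.01988882]), 'joint_efforts': array([ 7.98837282e-04, -5.70951104e+01, -5.01941299e+01, -1.64930671e-04,
        8.12931190e-03, -7.06593551e-05]), 'tool_pos': array([ 242.74147911, -548.16186749,  230.32491546]), 'tcp_rot': array([-1.79902417e+02, -7.58039579e-03,  2.38791658e+01]), 'ft_force': array([-0.0400825 ,  0.46573951, -0.49611318]), 'wrist_torque': array([-0.05034669, -0.00733907, -0.04402788]), 'finger_gap': 85.3764963756445}
```

View pics/top0.png

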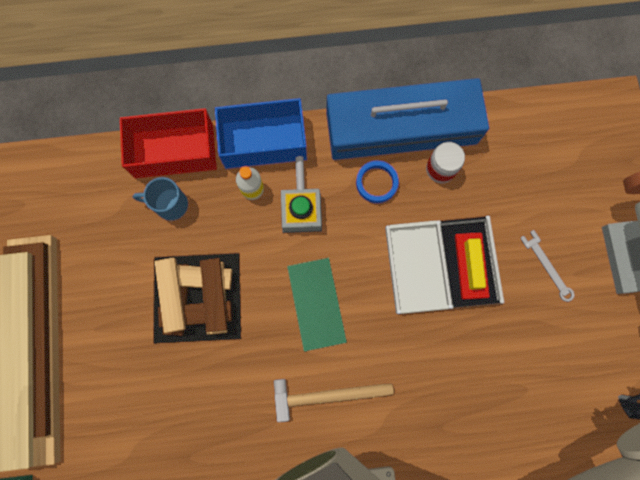

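View pics/side0.png

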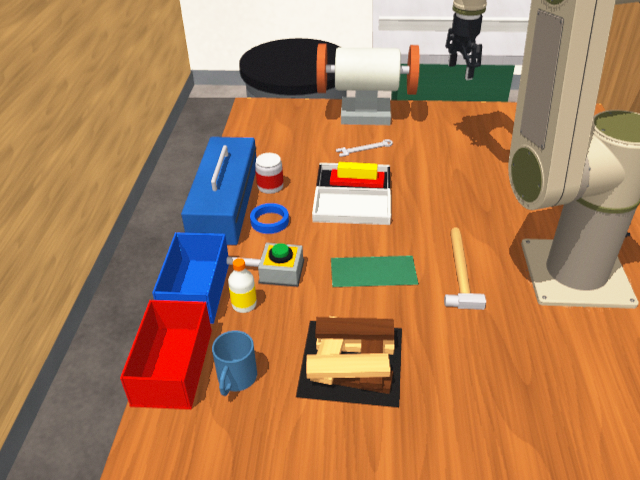

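The top view shows the pile at (197,298), the pad at (317,303), the button at (301,206) and the tray at (445,265) with the red block at (476,265). The white bay looks empty. Next I'll measure from the depth images.

```bash
cat > h.py <<'E'
from bench import telemetry, snapshot, camera_params
import cv2,numpy as np
def see(n):
    c=camera_params(n); p,d=snapshot(n); return p,d,c
def cloud(d,c):
    K=c["K"]; E=c["extrinsics"]; v,u=np.indices(d.shape)
    P=np.stack([(u-K[0][2])/K[0][0]*d,(v-K[1][2])/K[1][1]*d,d],-1)
    return P@np.array(E)[:3,:3].T+np.array(E)[:3,3]
def rect(xy):
    (a,b),(w,h),t=cv2.minAreaRect(xy.astype(np.float32))
    if w<h: w,h,t=h,w,t+90
    return "c=(%.1f,%.1f) %.0fx%.0f ang=%.1f"%(a,b,w,h,(t+90)%180-90)
def blobs(mask,X,minpx=60):
    n,l,s,_=cv2.connectedComponentsWithStats(mask.astype(np.uint8))
    for i in range(1,n):
        if s[i,4]>=minpx:
            m=l==i; z=X[m][:,2]; print("  px",s[i,4],rect(X[m][:,:2]),"z med %.1f p5 %.1f p95 %.1f"%(np.median(z),*np.percentile(z,[5,95])))
def hsv(p): return [a.astype(int) for a in cv2.split(cv2.cvtColor(p,cv2.COLOR_RGB2HSV))]
def scene(p,d,c):
    X=cloud(d,c); H,S,V=hsv(p); x,y,z=X[...,0],X[...,1],X[...,2]; ok=(d>0)
    near=ok&(x>250)&(x<800)&(y>-500)&(y<500)
    print("pad");blobs(near&(abs(H-75)<18)&(S>80)&(z<12),X,200)
    print("button");blobs(near&(abs(H-65)<20)&(S>120)&(z>40),X,30)
    print("red");blobs(near&((H<5)|(H>174))&(S>170)&(z>8)&(z<40),X,150)
    print("yellow");blobs(near&(abs(H-27)<5)&(S>170)&(z>40),X,80)
    print("white");blobs(near&(S<40)&(V>150)&(z<35),X,300)
    return X,H,S,V
E
python3 - <<'E'
from h import *
for n in("top","side"):
    f=np.load(n+"0.npz");c=camera_params(n);X,H,S,V=scene(f["p"],f["d"],c)
    x,y,z=X[...,0],X[...,1],X[...,2]
    m=(f["d"]>0)&(x>350)&(x<680)&(y>130)&(y<380)
    print("pile heights",np.histogram(z[m],bins=np.arange(-4,80,4)))
    for lo,hi in((2,12),(12,30),(32,48),(50,66),(66,80)):
        print("layer",lo,hi)
        for t,k in(("pale",V>150),("dark",V<=150)): print(t);blobs(m&(z>lo)&(z<hi)&k,X,60)
f=np.load("top0.npz");cv2.imwrite("pics/z.png",cv2.resize(f["p"][240:360,140:260,::-1],(600,600),interpolation=cv2.INTER_CUBIC))
E
```

```text
pad
  px 3533 c=(474.8,17.1) 196x96 ang=5.2 z med 2.9 p5 -1.1 p95 7.0
button
  px 263 c=(692.8,28.6) 40x39 ang=51.6 z med 73.2 p5 62.7 p95 77.5
red
  px 801 c=(522.2,-348.7) 154x66 ang=-3.9 z med 21.5 p5 13.1 p95 25.4
yellow
  px 300 c=(693.0,29.1) 67x66 ang=-3.7 z med 50.7 p5 46.7 p95 54.1
  px 685 c=(520.9,-347.0) 109x29 ang=-4.0 z med 57.1 p5 45.4 p95 61.1
white
  px 4631 c=(532.5,-227.7) 203x132 ang=-0.8 z med 7.1 p5 2.3 p95 26.5
  px 330 c=(283.4,118.0) 67x25 ang=-0.3 z med 25.1 p5 20.8 p95 29.4
pile heights (array([3934, 4832, 1548,  130,   23,   55,  146,   56,   28,   85,  561,
        538,   96,   71,  602, 1741,  567,    8,    0,    0]), array([-4,  0,  4,  8, 12, 16, 20, 24, 28, 32, 36, 40, 44, 48, 52, 56, 60,
       64, 68, 72, 76]))
layer 2 12
pale
dark
  px 1815 c=(519.6,280.5) 211x199 ang=-0.1 z med 4.5 p5 2.3 p95 8.0
  px 224 c=(526.5,293.6) 40x37 ang=-6.4 z med 5.1 p5 2.2 p95 8.7
layer 12 30
pale
dark
  px 108 c=(527.1,316.7) 43x15 ang=-5.7 z med 21.8 p5 15.0 p95 26.2
  px 67 c=(446.1,345.4) 44x9 ang=83.8 z med 21.7 p5 15.3 p95 25.6
layer 32 48
pale
  px 416 c=(566.1
[... 1486 characters left out ...]
layer 12 30
pale
  px 178 c=(523.3,264.1) 40x29 ang=2.6 z med 20.7 p5 14.2 p95 24.9
  px 122 c=(446.3,260.6) 27x21 ang=89.3 z med 20.5 p5 13.7 p95 24.7
dark
  px 381 c=(495.3,357.4) 121x44 ang=11.5 z med 20.9 p5 14.2 p95 27.8
layer 32 48
pale
  px 388 c=(565.5,286.6) 52x46 ang=80.9 z med 39.0 p5 35.6 p95 42.6
  px 245 c=(525.8,361.1) 158x8 ang=3.9 z med 43.3 p5 33.6 p95 47.3
dark
  px 396 c=(495.3,279.4) 116x39 ang=0.7 z med 40.4 p5 36.6 p95 46.9
  px 174 c=(482.8,362.6) 44x20 ang=-0.2 z med 38.4 p5 32.9 p95 42.0
layer 50 66
pale
  px 1679 c=(528.2,339.4) 160x49 ang=4.3 z med 57.0 p5 52.9 p95 60.2
dark
  px 1420 c=(517.2,244.3) 160x52 ang=2.1 z med 56.9 p5 52.4 p95 60.1
layer 66 80
pale
dark
```

View pics/z.png

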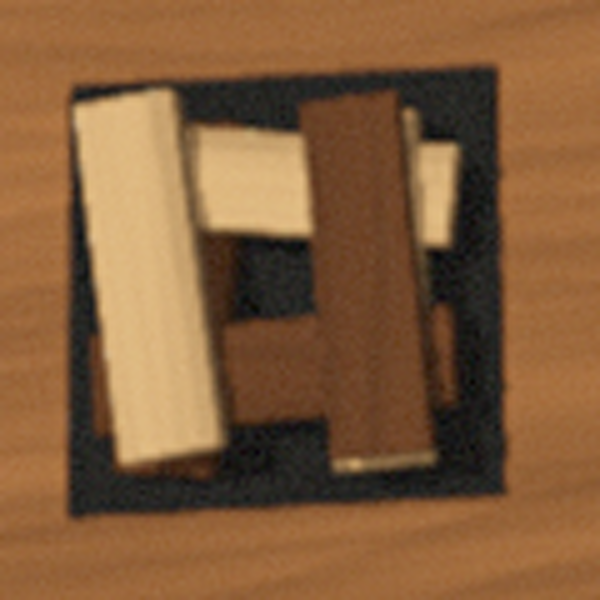

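Both views agree. There are six boards: on top pale (528,339) and dark (517,243), in the middle pale and dark across them, and at the bottom dark on the left and pale on the right. The white bay is empty, so pale_4 is absent. Next: the tray pose and the first move.

```bash
cat >> h.py <<'E'
def tray(p,d,c):
    X=cloud(d,c); H,S,V=hsv(p); x,y,z=X[...,0],X[...,1],X[...,2]
    m=(d>0)&(x>380)&(x<680)&(y>-480)&(y<-110)&((S<60)|(V<70))&(z>2)&(z<30)
    m=cv2.morphologyEx(m.astype(np.uint8),cv2.MORPH_OPEN,np.ones((2,2)))
    n,l,s,_=cv2.connectedComponentsWithStats(m); i=1+np.argmax(s[1:,4]); q=X[l==i][:,:2]
    (a,b),(w,h),t=cv2.minAreaRect(q.astype(np.float32))
    t=(t+45)%90-45
    print("tray c=(%.1f,%.1f) %.0fx%.0f ang %.1f"%(a,b,w,h,t))
    yv=np.array([-np.sin(np.radians(t)),np.cos(np.radians(t))])
    for k,o in(("pale",59),("dark",-59)): print(" bay",k,np.round(np.array([a,b])+o*yv,1))
E
cat > to.py <<'E'
import sys,numpy as np
from bench import telemetry
s=telemetry.sense(); x,y,z,w=map(float,sys.argv[1:5]); p=s["tool_pos"]; c=s["tcp_rot"][2]
t=np.radians(w); d=np.array([x,y,z])-p
dw=(w-c+180)%360-180
print("pos",np.round(p,1),"rot",np.round(s["tcp_rot"],1),"j6 %.0f"%s["joint_pos"][5])
print("tool shift (units, after turn): %.3f %.3f %.3f  turn z: %.4f (%.1f deg, %.1f rows)"%((np.cos(t)*d[0]+np.sin(t)*d[1])/50,(np.sin(t)*d[0]-np.cos(t)*d[1])/50,-d[2]/50,-dw/360,-dw,abs(dw)/10.7))
E
python3 - <<'E'
from h import *
for n in("top","side"):
    f=np.load(n+"0.npz");tray(f["p"],f["d"],camera_params(n))
E
python3 to.py 522 -347 110 -4
```

```text
tray c=(518.6,-193.8) 230x467 ang 6.0
 bay pale [ 512.5 -135.1]
 bay dark [ 524.7 -252.4]
tray c=(535.6,329.9) 1532x204 ang -0.6
 bay pale [536.3 388.9]
 bay dark [535.  270.9]
pos [ 242.7 -548.2  230.3] rot [-179.9   -0.    23.9] j6 -5
tool shift (units, after turn): 5.291 -4.403 2.406  turn z: 0.0774 (27.9 deg, 2.6 rows)
```

```bash
python3 -m jog '[[[0,0,0,0,0,0.0258,1],[0,0,0,0,0,0.0258,1],[0,0,0,0,0,0.0258,1],[0.75,-0.6,0.3,0,0,0,1],[0.75,-0.65,0.35,0,0,0,1],[0.75,-0.65,0.35,0,0,0,1],[0.75,-0.65,0.35,0,0,0,1],[0.75,-0.65,0.35,0,0,0,1],[0.75,-0.6,0.35,0,0,0,1],[0.75,-0.6,0.35,0,0,0,1],[0,0,0,0,0,0,1]]]' 60
sed -i 's/^    (a,b),(w,h),t=cv2.minAreaRect(q.astype(np.float32))\n    t=(t+45)//' h.py
python3 - <<'E'
s=open('h.py').read()
o="    (a,b),(w,h),t=cv2.minAreaRect(q.astype(np.float32))\n    t=(t+45)%90-45\n"
n="""    def box(t):
        r=np.radians(t); R=np.array([[np.cos(r),np.sin(r)],[-np.sin(r),np.cos(r)]]); g=q@R.T
        lo,hi=np.percentile(g,[.3,99.7],axis=0); return (np.prod(hi-lo),t,*(R.T@((lo+hi)/2)),*(hi-lo))
    _,t,a,b,w,h=min(box(t) for t in np.arange(-20,20.1,.5))
"""
assert o in s; open('h.py','w').write(s.replace(o,n))
E
python3 - <<'E'
from h import *
for n in("top","side"):
    f=np.load(n+"0.npz");tray(f["p"],f["d"],camera_params(n))
E
python3 to.py 522 -347 110 -4
```

```text
time: 1.48
tool_pos: [521.2, -343.8, 108.5]
tcp_rot: [-179.8, 0.2, -3.8]
ft_force: [-0.3, 0.8, -0.5]
finger_gap: 85.2
tray c=(517.5,-188.7) 224x460 ang 7.0
 bay pale [ 510.3 -130.2]
 bay dark [ 524.7 -247.3]
tray c=(543.0,297.5) 203x1408 ang -1.5
 bay pale [544.6 356.5]
 bay dark [541.5 238.5]
pos [ 521.2 -343.8  108.5] rot [-179.8    0.2   -3.8] j6 56
tool shift (units, after turn): 0.021 0.063 -0.030  turn z: 0.0007 (0.2 deg, 0.0 rows)
```

```bash
sed -i 's/    n,l,s,_=cv2.connectedComponentsWithStats(m); i=1/    m\&=((z>2)\&(z<30)\&(x>380)\&(x<680)\&(y>-480)\&(y<-110)).astype(np.uint8); n,l,s,_=cv2.connectedComponentsWithStats(m); i=1/' h.py
python3 - <<'E'
from h import *
for n in("top","side"):
    f=np.load(n+"0.npz");tray(f["p"],f["d"],camera_params(n))
E
python3 -m jog '[[[0.02,0.06,0.4,0,0,0,0.8],[0,0,0.4,0,0,0,0.8],[0,0,0.4,0,0,0,0.8],[0,0,0.3,0,0,0,0.8],[0,0,0.15,0,0,0,0.8],[0,0,0,0,0,0,0],[0,0,0,0,0,0,0],[0,0,0,0,0,0,0],[0,0,0,0,0,0,0],[0,0,0,0,0,0,0],[0,0,0,0,0,0,0],[0,0,0,0,0,0,0]]]'
```

```text
tray c=(529.9,-287.2) 199x250 ang -1.0
 bay pale [ 530.9 -228.2]
 bay dark [ 528.9 -346.2]
tray c=(530.6,-280.0) 199x247 ang -1.0
 bay pale [ 531.6 -221. ]
 bay dark [ 529.5 -339. ]
time: 2.98
tool_pos: [521.7, -351.1, 30.1]
tcp_rot: [179.9, -0.1, -4.0]
ft_force: [-0.3, -0.5, 6.9]
finger_gap: 27.2
```

```bash
python3 -m jog '[[[0,0,-0.2,0,0,0,0],[0,0,-0.4,0,0,0,0],[0,0,-0.5,0,0,0,0],[0,0,-0.5,0,0,0,0],[0,-0.3,-0.2,0,0,0,0],[0,-0.5,0,0,0,0,0],[0,-0.5,0,0,0,0,0],[0,-0.5,0,0,0,0,0],[0,-0.5,0,0,0,0,0],[0,-0.5,0,0,0,0,0],[0,-0.5,0,0,0,0,0],[0,-0.5,0,0,0,0,0]]]'; python3 to.py 475 17.5 60 5
```

```text
time: 4.47
tool_pos: [533.5, -158.4, 118.0]
tcp_rot: [-180.0, 0.1, -3.9]
ft_force: [0.6, 0.4, -1.6]
finger_gap: 27.0
pos [ 533.5 -158.4  118. ] rot [-1.8e+02  1.0e-01 -3.9e+00] j6 72
tool shift (units, after turn): -0.858 -3.607 1.159  turn z: -0.0248 (-8.9 deg, 0.8 rows)
```

```bash
python3 -m jog '[[[0,0,0,0,0,-0.0248,0],[-0.1,-0.5,0,0,0,0,0],[-0.1,-0.5,0,0,0,0,0],[-0.13,-0.5,0,0,0,0,0],[-0.13,-0.5,0,0,0,0,0],[-0.13,-0.5,0.1,0,0,0,0],[-0.13,-0.5,0.2,0,0,0,0],[-0.1,-0.4,0.3,0,0,0,0],[-0.04,-0.2,0.3,0,0,0,0],[0,0,0.26,0,0,0,0],[0,0,0,0,0,0,0]]]'; python3 to.py 475 17.5 28 5
```

```text
time: 5.85
tool_pos: [474.7, 14.5, 59.3]
tcp_rot: [-180.0, 0.2, 4.9]
ft_force: [0.1, -0.2, -2.5]
finger_gap: 27.2
pos [474.7  14.5  59.3] rot [-180.     0.2    4.9] j6 81
tool shift (units, after turn): 0.012 -0.059 0.626  turn z: -0.0002 (-0.1 deg, 0.0 rows)
```

```bash
python3 -m jog '[[[0,-0.06,0.25,0,0,0,0],[0,0,0.2,0,0,0,0],[0,0,0.15,0,0,0,0],[0,0,0.04,0,0,0,0],[0,0,0,0,0,0,0.6],[0,0,0,0,0,0,0.6],[0,0,0,0,0,0,0.6],[0,0,0,0,0,0,0.6],[0,0,-0.3,0,0,0,0.6],[0,0,-0.6,0,0,0,0.75],[0,0,-0.8,0,0,0,0.75],[0,0,-0.6,0,0,0,0.75]]]'; python3 to.py 528 339.5 110 4
```

```text
time: 7.35
tool_pos: [476.1, 17.7, 146.9]
tcp_rot: [180.0, -0.1, 5.0]
ft_force: [0.5, 0.3, 0.3]
finger_gap: 64.0
pos [476.1  17.7 146.9] rot [ 1.8e+02 -1.0e-01  5.0e+00] j6 81
tool shift (units, after turn): 1.483 -6.348 0.737  turn z: 0.0026 (1.0 deg, 0.1 rows)
```

```bash
python3 -m jog '[[[0.1,-0.5,0,0,0,0.0026,0.75],[0.17,-0.7,0,0,0,0,0.75],[0.18,-0.75,0,0,0,0,0.75],[0.18,-0.75,0.1,0,0,0,0.75],[0.18,-0.75,0.1,0,0,0,0.75],[0.18,-0.75,0.15,0,0,0,0.75],[0.18,-0.75,0.15,0,0,0,0.75],[0.17,-0.7,0.1,0,0,0,0.75],[0.1,-0.5,0.1,0,0,0,0.75],[0.04,-0.2,0.04,0,0,0,0.75],[0,0,0,0,0,0,0.75]]]'; python3 to.py 528 339.5 37 4.3
python3 - <<'E'
from h import *
for n in("top","side"):
    p,d,c=see(n); print(n); scene(p,d,c); tray(p,d,c)
    cv2.imwrite(f"pics/{n}1.png",p[:,:,::-1])
E
```

```text
time: 8.72
tool_pos: [526.6, 339.7, 107.2]
tcp_rot: [180.0, -0.0, 4.1]
ft_force: [0.1, -0.6, -0.9]
finger_gap: 64.3
pos [526.6 339.7 107.2] rot [180.   -0.    4.1] j6 114
tool shift (units, after turn): 0.027 0.007 1.404  turn z: -0.0007 (-0.2 deg, 0.0 rows)
top
pad
  px 1586 c=(474.9,17.1) 196x96 ang=5.3 z med 2.9 p5 -1.2 p95 7.0
button
  px 266 c=(692.5,28.5) 41x38 ang=-85.8 z med 73.1 p5 62.7 p95 77.6
red
  px 883 c=(473.9,18.5) 149x59 ang=5.5 z med 18.8 p5 14.8 p95 22.8
yellow
  px 307 c=(693.4,29.1) 66x66 ang=-4.5 z med 50.6 p5 46.7 p95 54.2
  px 618 c=(474.1,18.7) 109x28 ang=5.5 z med 54.8 p5 51.3 p95 58.5
white
  px 4663 c=(532.4,-227.1) 203x131 ang=-1.0 z med 7.1 p5 2.6 p95 26.3
tray c=(530.0,-283.4) 198x241 ang -1.0
 bay pale [ 531.  -224.4]
 bay dark [ 528.9 -342.3]
side
pad
  px 418 c=(428.1,13.9) 104x100 ang=5.2 z med 2.3 p5 -1.0 p95 6.0
button
  px 208 c=(693.6,29.8) 45x40 ang=-78.1 z med 71.7 p5 62.3 p95 76.0
red
  px 162 c=(760.1,-293.7) 70x32 ang=12.6 z med 30.1 p5 19.9 p95 38.6
  px 315 c=(435.8,17.8) 72x65 ang=3.8 z med 17.5 p5 10.1 p95 21.3
yellow
  px 209 c=(694.1,26.4) 77x70 ang=86.4 z med 49.8 p5 46.6 p95 53.0
  px 270 c=(452.6,170.0) 345x51 ang=87.4 z med 52.7 p5 43.4 p95 57.8
  px 186 c=(762.2,158.9) 55x26 ang=13.6 z med 50.7 p5 40.8 p95 61.6
white
  px 393 c=(284.1,107.3) 68x53 ang=-1.5 z med 22.4 p5 7.9 p95 27.8
tray c=(617.3,-210.9) 29x106 ang -1.5
 bay pale [ 618.8 -151.9]
 bay dark [ 615.7 -269.9]
```

View pics/side1.png

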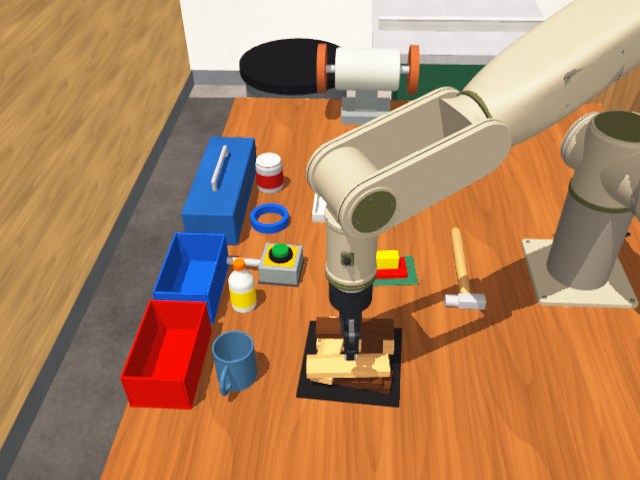

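The block stands centred on the pad, and in the side view the gripper is above the pale top board at (348,360). Now the first grasp.

```bash
python3 -m jog '[[[0.03,0,0.4,0,0,0,0.75],[0,0,0.4,0,0,0,0.75],[0,0,0.35,0,0,0,0.75],[0,0,0.25,0,0,0,0.75],[0,0,0,0,0,0,0],[0,0,0,0,0,0,0],[0,0,0,0,0,0,0],[0,0,0,0,0,0,0],[0,0,-0.2,0,0,0,0],[0,0,-0.5,0,0,0,0],[0,0,-0.6,0,0,0,0],[0,0,-0.6,0,0,0,0]]]' 50;python3 to.py 531 -225 90 -1
```

```text
time: 10.32
tool_pos: [528.3, 339.8, 133.6]
tcp_rot: [-180.0, -0.0, 4.0]
ft_force: [0.6, -0.4, -1.5]
finger_gap: 42.8
pos [528.3 339.8 133.6] rot [-180.   -0.    4.] j6 114
tool shift (units, after turn): 0.252 11.293 0.872  turn z: 0.0139 (5.0 deg, 0.5 rows)
```

```bash
python3 -m jog '[[[0,0.3,0,0,0,0.0139,0],[0.02,0.6,0,0,0,0,0],[0.02,0.85,0,0,0,0,0],[0.03,1,0,0,0,0,0],[0.03,1,0,0,0,0,0],[0.03,1,0,0,0,0,0],[0.03,1,0,0,0,0,0],[0.03,1,0,0,0,0,0],[0.03,1,0,0,0,0,0],[0.03,1,0,0,0,0,0],[0,0.9,0.05,0,0,0,0],[0,0.7,0.05,0,0,0,0]]]'
python3 to.py 531 -225 6 -1
```

```text
time: 11.82
tool_pos: [533.0, -180.0, 127.9]
tcp_rot: [180.0, -0.1, -1.1]
ft_force: [0.3, 0.3, -1.3]
finger_gap: 43.3
pos [ 533.  -180.   127.9] rot [ 1.8e+02 -1.0e-01 -1.1e+00] j6 67
tool shift (units, after turn): -0.025 0.901 2.439  turn z: -0.0002 (-0.1 deg, 0.0 rows)
```

```bash
python3 -m jog '[[[-0.02,0.4,0.2,0,0,0,0],[0,0.3,0.5,0,0,0,0],[0,0.15,0.6,0,0,0,0],[0,0,0.5,0,0,0,0],[0,0,0.35,0,0,0,0],[0,0,0.2,0,0,0,0],[0,0,0.05,0,0,0,0],[0,0,0.04,0,0,0,0],[0,0,0,0,0,0,0]]]'
python3 to.py 531 -225 4 -1
```

```text
time: 12.95
tool_pos: [531.8, -220.5, 5.5]
tcp_rot: [180.0, -0.1, -1.0]
ft_force: [0.2, -0.3, -0.5]
finger_gap: 43.1
pos [ 531.8 -220.5    5.5] rot [ 1.8e+02 -1.0e-01 -1.0e+00] j6 63
tool shift (units, after turn): -0.014 0.089 0.030  turn z: 0.0000 (0.0 deg, 0.0 rows)
```

```bash
python3 -m jog '[[[0,0.05,0.02,0,0,0,0],[0,0,0,0,0,0,0.7],[0,0,0,0,0,0,0.7],[0,0,0,0,0,0,0.7],[0,0,-0.2,0,0,0,0.7],[0,0,-0.5,0,0,0,0.75],[0,0,-0.7,0,0,0,0.75],[0,-0.3,-0.7,0,0,0,0.75],[0,-0.7,-0.2,0,0,0,0.75],[0,-1,0,0,0,0,0.75],[0,-1,0,0,0,0,0.75],[0,-1,0,0,0,0,0.75]]]'
python3 to.py 517 244 105 1.6
```

```text
time: 14.45
tool_pos: [534.8, -21.4, 119.9]
tcp_rot: [180.0, -0.1, -1.0]
ft_force: [1.3, 0.2, -0.2]
finger_gap: 64.0
pos [534.8 -21.4 119.9] rot [ 1.8e+02 -1.0e-01 -1.0e+00] j6 83
tool shift (units, after turn): -0.208 -5.316 0.297  turn z: -0.0073 (-2.6 deg, 0.2 rows)
```

```bash
python3 -m jog '[[[-0.03,-1,0,0,0,-0.0073,0.75],[-0.04,-1,0,0,0,0,0.75],[-0.05,-1,0,0,0,0,0.75],[-0.05,-0.9,0.1,0,0,0,0.75],[-0.03,-0.7,0.1,0,0,0,0.75],[0,-0.45,0.1,0,0,0,0.75],[0,-0.15,0,0,0,0,0.75],[0,0,0,0,0,0,0.75],[0,0,0,0,0,0,0.75]]]'
python3 to.py 517 244 37 1.6
python3 - <<'E'
from h import *
p,d,c=see("top"); X=cloud(d,c);V=hsv(p)[2];x,y,z=X[...,0],X[...,1],X[...,2]
tray(p,d,c)
m=(d>0)&(x>350)&(x<680)&(y>130)&(y<400)
for lo,hi in((12,30),(32,48),(50,66)):
    print("layer",lo,hi)
    for t,k in(("pale",V>150),("dark",V<=150)): print(t);blobs(m&(z>lo)&(z<hi)&k,X,60)
print("tray boards");blobs((d>0)&(x>400)&(x<650)&(y<-110)&(y>-420)&(z>15)&(z<32)&(V>120),X,200)
cv2.imwrite("pics/top2.png",p[160:400,140:560,::-1])
E
```

```text
time: 15.58
tool_pos: [519.9, 236.0, 104.2]
tcp_rot: [180.0, -0.0, 1.6]
ft_force: [-0.7, -0.9, 0.7]
finger_gap: 64.3
pos [519.9 236.  104.2] rot [180.   -0.    1.6] j6 108
tool shift (units, after turn): -0.054 -0.162 1.345  turn z: -0.0000 (-0.0 deg, 0.0 rows)
tray c=(530.0,-283.8) 199x243 ang -1.0
 bay pale [ 531.  -224.8]
 bay dark [ 528.9 -342.8]
layer 12 30
pale
dark
  px 93 c=(512.4,335.9) 44x14 ang=83.0 z med 21.8 p5 17.0 p95 26.3
  px 182 c=(451.8,345.8) 47x20 ang=83.4 z med 21.7 p5 16.9 p95 25.6
layer 32 48
pale
  px 64 c=(561.4,211.3) 21x16 ang=-6.5 z med 39.6 p5 36.3 p95 43.1
dark
  px 916 c=(481.8,319.2) 103x44 ang=88.7 z med 39.8 p5 36.0 p95 43.6
layer 50 66
pale
dark
  px 74 c=(577.6,225.4) 41x11 ang=12.8 z med 57.3 p5 52.6 p95 60.5
  px 195 c=(467.0,260.3) 67x22 ang=16.1 z med 57.7 p5 53.8 p95 61.1
tray boards
  px 341 c=(530.2,-401.2) 202x10 ang=-0.6 z med 23.5 p5 16.9 p95 28.3
  px 943 c=(533.1,-225.6) 203x128 ang=-0.7 z med 24.7 p5 17.5 p95 28.9
  px 1363 c=(533.0,-222.1) 161x46 ang=-0.8 z med 23.7 p5 19.8 p95 27.5
```

View pics/top2.png

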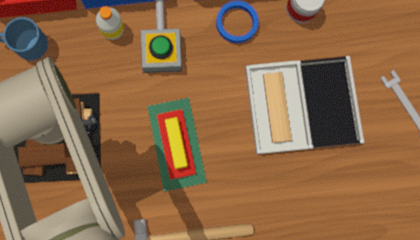

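The pale board lies flat in the white bay at (277,107), the block is on the pad at (175,140), and the black bay is empty.

```bash
python3 -m jog '[[[-0.05,-0.16,0.35,0,0,0,0.75],[0,0,0.4,0,0,0,0.75],[0,0,0.35,0,0,0,0.75],[0,0,0.25,0,0,0,0.75],[0,0,0,0,0,0,0],[0,0,0,0,0,0,0],[0,0,0,0,0,0,0],[0,0,0,0,0,0,0],[0,0,-0.2,0,0,0,0],[0,0,-0.5,0,0,0,0],[0,0,-0.6,0,0,0,0],[0,0,-0.6,0,0,0,0]]]' 50;python3 to.py 529 -343 130 -1
```

```text
time: 17.12
tool_pos: [516.9, 244.8, 133.1]
tcp_rot: [-180.0, -0.0, 1.6]
ft_force: [0.7, 0.0, 0.0]
finger_gap: 43.3
pos [516.9 244.8 133.1] rot [-180.    -0.     1.6] j6 109
tool shift (units, after turn): 0.447 11.750 0.062  turn z: 0.0073 (2.6 deg, 0.2 rows)
```

```bash
python3 -m jog '[[[0,0.4,0,0,0,0.0073,0],[0.04,0.7,0,0,0,0,0],[0.04,1,0,0,0,0,0],[0.04,1,0,0,0,0,0],[0.04,1,0,0,0,0,0],[0.04,1,0,0,0,0,0],[0.04,1,0,0,0,0,0],[0.04,1,0,0,0,0,0],[0.04,1,0,0,0,0,0],[0.04,1,0,0,0,0,0],[0.04,1,0,0,0,0,0],[0.04,1,0,0,0,0,0]]]'
python3 to.py 529 -343 4 -1
```

```text
time: 18.62
tool_pos: [528.7, -312.5, 130.4]
tcp_rot: [-180.0, 0.1, -1.1]
ft_force: [0.7, 0.9, -0.6]
finger_gap: 43.1
pos [ 528.7 -312.5  130.4] rot [-1.8e+02  1.0e-01 -1.1e+00] j6 56
tool shift (units, after turn): 0.017 0.610 2.527  turn z: -0.0003 (-0.1 deg, 0.0 rows)
```

```bash
python3 -m jog '[[[0.01,0.4,0.2,0,0,0,0],[0,0.2,0.5,0,0,0,0],[0,0,0.6,0,0,0,0],[0,0,0.5,0,0,0,0],[0,0,0.35,0,0,0,0],[0,0,0.2,0,0,0,0],[0,0,0.12,0,0,0,0],[0,0,0.04,0,0,0,0],[0,0,0,0,0,0,0],[0,0,0,0,0,0,0.7],[0,0,0,0,0,0,0.7],[0,0,0,0,0,0,0.7]]]'
python3 to.py 565 290 105 90
```

```text
time: 20.12
tool_pos: [530.3, -340.7, 6.2]
tcp_rot: [180.0, -0.0, -1.0]
ft_force: [-0.1, 1.0, 0.3]
finger_gap: 59.9
pos [ 530.3 -340.7    6.2] rot [180.  -0.  -1.] j6 54
tool shift (units, after turn): 12.615 0.694 -1.977  turn z: -0.2528 (-91.0 deg, 8.5 rows)
```

```bash
python3 -m jog '[[[0,0,-0.2,0,0,0,0.7],[0,0,-0.5,0,0,0,0.75],[0,0,-0.7,0,0,0,0.75],[0,-0.3,-0.7,0,0,0,0.75],[0,-0.7,-0.2,0,0,0,0.75],[0,-1,0,0,0,0,0.75],[0,-1,0,0,0,0,0.75],[0,-1,0,0,0,0,0.75],[0,-1,0,0,0,0,0.75],[0,-1,0,0,0,0,0.75],[0,-1,0,0,0,0,0.75],[0,-0.3,0,0,0,0,0.75]]]'
cat > pile.py <<'E'
from h import *
for n in ("top","side"):
    p,d,c=see(n); X=cloud(d,c);V=hsv(p)[2];x,y,z=X[...,0],X[...,1],X[...,2]
    print(n)
    if n=="top": tray(p,d,c)
    m=(d>0)&(x>350)&(x<680)&(y>130)&(y<400)
    for lo,hi in((14,30),(32,48)):
        for t,k in(("pale",V>150),("dark",V<=150)): print(t,lo);blobs(m&(z>lo)&(z<hi)&k,X,100)
    if n=="top":
        print("in tray")
        for t,k in(("pale",V>120),("dark",(V<=120)&(V>40))): print(t);blobs((d>0)&(x>400)&(x<650)&(y<-110)&(y>-420)&(z>15)&(z<80)&k,X,250)
        r=(d>0)&(x>400)&(x<560)&(y>-60)&(y<90)&(z>46)&(z<65); print("rib");blobs(r,X,200)
E
python3 pile.py
```

```text
time: 21.62
tool_pos: [536.5, 27.0, 121.7]
tcp_rot: [-180.0, -0.1, -0.8]
ft_force: [-0.3, 0.1, -0.1]
finger_gap: 64.0
top
tray c=(530.2,-283.8) 199x243 ang -1.0
 bay pale [ 531.2 -224.8]
 bay dark [ 529.2 -342.8]
pale 14
  px 269 c=(519.8,245.4) 44x35 ang=85.0 z med 21.8 p5 18.0 p95 25.9
  px 190 c=(445.8,248.3) 44x23 ang=88.5 z med 21.6 p5 17.9 p95 25.5
dark 14
  px 403 c=(527.8,332.7) 46x45 ang=-8.6 z med 21.9 p5 17.3 p95 25.6
  px 177 c=(451.9,346.0) 46x20 ang=83.1 z med 22.3 p5 18.0 p95 26.1
pale 32
  px 1382 c=(564.6,283.7) 161x44 ang=79.6 z med 39.9 p5 35.7 p95 43.8
dark 32
  px 1430 c=(480.9,290.3) 161x44 ang=88.8 z med 40.0 p5 35.9 p95 43.7
in tray
pale
  px 356 c=(529.9,-400.9) 201x10 ang=-1.0 z med 23.8 p5 15.9 p95 28.2
  px 924 c=(533.0,-225.3) 204x128 ang=-1.3 z med 24.7 p5 17.7 p95 28.9
  px 1365 c=(533.2,-223.2) 161x48 ang=-0.9 z med 23.7 p5 19.5 p95 27.9
dark
  px 1381 c=(532.1,-338.8) 160x46 ang=-0.4 z med 23.7 p5 18.9 p95 27.8
rib
  px 601 c=(472.1,18.7) 105x28 ang=5.4 z med 54.7 p5 50.7 p95 58.5
side
pale 14
  px 310 c=(521.2,247.6) 48x37 ang=87.4 z med 21.3 p5 16.3 p95 24.5
  px 204 c=(446.2,248.7) 50x21 ang=88.8 z med 20.7 p5 16.1 p95 24.3
dark 14
  px 738 c=(497.7,343.0) 111x58 ang=-10.4 z med 21.1 p5 17.0 p95 26.1
pale 32
  px 1416 c=(564.9,283.6) 166x45 ang=79.6 z med 39.1 p5 35.4 p95 42.3
dark 32
  px 1398 c=(481.4,291.3) 164x44 ang=88.8 z med 39.2 p5 35.8 p95 42.3
```

```bash
python3 -m jog '[[[0.05,-0.9,0,0,0,0,0.75],[0.1,-1,0,0,0,0,0.75],[0.1,-1,0,0,0,0,0.75],[0.1,-1,0,0,0,-0.0279,0.75],[0,0,0,0,0,-0.0279,0.75],[0,0,0,0,0,-0.0279,0.75],[0,0,0,0,0,-0.0279,0.75],[0,0,0,0,0,-0.0279,0.75],[0,0,0,0,0,-0.0279,0.75],[0,0,0,0,0,-0.0279,0.75],[0,0,0,0,0,-0.028,0.75],[0,0,0,0,0,0,0.75]]]'
python3 to.py 565 283.6 19 79.6
```

```text
time: 23.22
tool_pos: [558.0, 217.4, 121.0]
tcp_rot: [180.0, 0.0, 79.2]
ft_force: [-0.5, 0.2, -0.7]
finger_gap: 63.8
pos [558.  217.4 121. ] rot [180.    0.   79.2] j6 27
tool shift (units, after turn): 1.327 -0.102 2.039  turn z: -0.0010 (-0.4 deg, 0.0 rows)
```

```bash
python3 -m jog '[[[0.5,-0.05,0,0,0,-0.001,0.75],[0.5,-0.05,0.2,0,0,0,0.75],[0.33,0,0.3,0,0,0,0.75],[0,0,0.4,0,0,0,0.75],[0,0,0.3,0,0,0,0.75],[0,0,0,0,0,0,0.75]]]'
python3 to.py 565 283.6 19 79.6
```

```text
time: 23.98
tool_pos: [563.0, 283.8, 58.5]
tcp_rot: [-179.8, 0.1, 79.6]
ft_force: [-1.0, 0.4, -0.1]
finger_gap: 64.1
pos [563.  283.8  58.5] rot [-1.798e+02  1.000e-01  7.960e+01] j6 32
tool shift (units, after turn): 0.004 0.040 0.789  turn z: 0.0001 (0.0 deg, 0.0 rows)
```

```bash
python3 -m jog '[[[0,0.04,0.35,0,0,0,0.75],[0,0,0.3,0,0,0,0.75],[0,0,0.14,0,0,0,0.75],[0,0,0,0,0,0,0],[0,0,0,0,0,0,0],[0,0,0,0,0,0,0],[0,0,0,0,0,0,0],[0,0,-0.2,0,0,0,0],[0,0,-0.5,0,0,0,0],[0,0,-0.6,0,0,0,0],[0,0,-0.7,0,0,0,0],[0,0,-0.2,0,0,0,0]]]';python3 to.py 531 -225 130 -1
```

```text
time: 25.48
tool_pos: [568.3, 285.8, 135.2]
tcp_rot: [179.7, -0.2, 79.8]
ft_force: [0.5, 0.8, -1.0]
finger_gap: 42.6
pos [568.3 285.8 135.2] rot [179.7  -0.2  79.8] j6 32
tool shift (units, after turn): -0.567 10.228 0.105  turn z: 0.2243 (80.8 deg, 7.5 rows)
```

```bash
python3 -m jog '[[[0,0,0,0,0,0.028,0],[0,0,0,0,0,0.028,0],[0,0,0,0,0,0.028,0],[0,0,0,0,0,0.028,0],[0,0,0,0,0,0.028,0],[0,0,0,0,0,0.028,0],[0,0,0,0,0,0.028,0],[0,0.4,0,0,0,0.028,0],[-0.05,0.8,0,0,0,0,0],[-0.05,1,0,0,0,0,0],[-0.05,1,0,0,0,0,0],[-0.05,1,0,0,0,0,0]]]'
python3 -m jog '[[[-0.05,1,0,0,0,0,0],[-0.05,1,0,0,0,0,0],[-0.05,1,0,0,0,0,0],[-0.05,1,0,0,0,0,0],[-0.05,0.9,0,0,0,0,0],[-0.05,0.7,0,0,0,0,0],[0,0.3,0,0,0,0,0],[0,0,0,0,0,0,0]]]'
python3 to.py 531 -225 22 -1
```

```text
time: 26.98
tool_pos: [555.8, 74.0, 130.4]
tcp_rot: [180.0, 0.1, -0.9]
ft_force: [0.1, -0.3, -1.5]
finger_gap: 42.8
time: 27.98
tool_pos: [536.7, -219.5, 130.7]
tcp_rot: [-180.0, 0.0, -1.0]
ft_force: [0.1, 0.5, -1.8]
finger_gap: 42.8
pos [ 536.7 -219.5  130.7] rot [-180.    0.   -1.] j6 64
tool shift (units, after turn): -0.112 0.112 2.173  turn z: 0.0001 (0.0 deg, 0.0 rows)
```

```bash
python3 -m jog '[[[-0.1,0.1,0.2,0,0,0,0],[0,0,0.5,0,0,0,0],[0,0,0.5,0,0,0,0],[0,0,0.4,0,0,0,0],[0,0,0.3,0,0,0,0],[0,0,0.2,0,0,0,0],[0,0,0.06,0,0,0,0],[0,0,0,0,0,0,0],[0,0,0,0,0,0,0.7],[0,0,0,0,0,0,0.7],[0,0,0,0,0,0,0.7],[0,0,-0.2,0,0,0,0.7]]]'
python3 to.py 481 205 130 -1
```

```text
time: 29.48
tool_pos: [531.2, -223.8, 32.8]
tcp_rot: [-180.0, 0.1, -0.9]
ft_force: [1.2, -0.0, 0.4]
finger_gap: 60.0
pos [ 531.2 -223.8   32.8] rot [-1.8e+02  1.0e-01 -9.0e-01] j6 63
tool shift (units, after turn): -1.153 -8.557 -1.945  turn z: 0.0003 (0.1 deg, 0.0 rows)
```

```bash
python3 -m jog '[[[0,0,-0.5,0,0,0,0.75],[0,0,-0.7,0,0,0,0.75],[0,-0.5,-0.6,0,0,0,0.75],[-0.12,-1,-0.1,0,0,0,0.75],[-0.12,-1,0,0,0,0,0.75],[-0.12,-1,0,0,0,0,0.75],[-0.12,-1,0,0,0,0,0.75],[-0.12,-1,0,0,0,0,0.75],[-0.12,-1,0,0,0,0,0.75],[-0.12,-1,0,0,0,0,0.75],[-0.12,-0.8,0,0,0,0,0.75],[-0.1,-0.3,0,0,0,0,0.75]]]'
python3 -m jog '[[[0,0,0,0,0,-0.0278,0.75],[0,0,0,0,0,-0.0278,0.75],[0,0,0,0,0,-0.0278,0.75],[0,0,0,0,0,-0.0278,0.75],[0,0,0,0,0,-0.0278,0.75],[0,0,0,0,0,-0.0278,0.75],[0,0,0,0,0,-0.0278,0.75],[0,0,0,0,0,-0.0278,0.75],[0,0,0,0,0,-0.0276,0.75],[0,0,0,0,0,0,0.75]]]'
python3 to.py 481 290.5 19 88.8; python3 pile.py
```

```text
time: 30.98
tool_pos: [485.4, 208.6, 129.2]
tcp_rot: [-180.0, -0.1, -0.8]
ft_force: [0.0, -1.0, -0.1]
finger_gap: 64.2
time: 32.22
tool_pos: [485.8, 205.9, 128.7]
tcp_rot: [180.0, 0.0, 89.0]
ft_force: [-0.1, 0.2, 0.4]
finger_gap: 64.1
pos [485.8 205.9 128.7] rot [180.   0.  89.] j6 18
tool shift (units, after turn): 1.689 -0.132 2.194  turn z: 0.0006 (0.2 deg, 0.0 rows)
top
tray c=(502.2,-268.4) 199x242 ang -1.0
 bay pale [ 503.2 -209.5]
 bay dark [ 501.1 -327.4]
pale 14
dark 14
  px 125 c=(450.7,337.9) 30x20 ang=84.4 z med 21.3 p5 17.0 p95 25.9
pale 32
dark 32
  px 150 c=(465.7,300.3) 89x13 ang=88.8 z med 39.4 p5 35.4 p95 43.2
in tray
pale
  px 348 c=(503.4,-384.8) 203x17 ang=1.5 z med 24.0 p5 17.0 p95 28.1
  px 2991 c=(507.1,-216.3) 207x140 ang=-0.9 z med 28.9 p5 19.9 p95 45.4
dark
  px 1382 c=(504.4,-323.8) 160x47 ang=-1.2 z med 23.7 p5 19.3 p95 27.9
rib
  px 628 c=(474.5,18.9) 110x28 ang=5.4 z med 54.7 p5 50.7 p95 58.6
side
pale 14
  px 807 c=(548.5,245.2) 92x51 ang=-1.3 z med 21.0 p5 16.2 p95 24.3
  px 201 c=(446.2,248.8) 50x21 ang=88.7 z med 21.1 p5 16.6 p95 24.3
dark 14
  px 1209 c=(521.9,339.6) 160x58 ang=-8.7 z med 21.1 p5 16.9 p95 24.8
pale 32
dark 32
  px 1400 c=(481.4,289.3) 167x44 ang=88.8 z med 39.3 p5 35.9 p95 42.4
```

The tray has been knocked by about (-28,+15) mm, so the bays are now pale (503,-209.5) and dark (501,-327). The mean dark-board position moved with the tray. I'll continue with the dark middle board.

```bash
python3 -m jog '[[[0.5,-0.05,0,0,0,0.0006,0.75],[0.6,-0.05,0.2,0,0,0,0.75],[0.45,-0.03,0.3,0,0,0,0.75],[0.14,0,0.4,0,0,0,0.75],[0,0,0.4,0,0,0,0.75],[0,0,0,0,0,0,0.75]]]'
python3 to.py 481 290.5 19 88.8
```

```text
time: 33.08
tool_pos: [478.8, 289.4, 60.4]
tcp_rot: [-179.7, 0.2, 88.8]
ft_force: [-0.2, -0.7, -0.7]
finger_gap: 64.0
pos [478.8 289.4  60.4] rot [-179.7    0.2   88.8] j6 27
tool shift (units, after turn): 0.023 0.043 0.828  turn z: 0.0001 (0.0 deg, 0.0 rows)
```

```bash
python3 -m jog '[[[0.02,0.04,0.35,0,0,0,0.75],[0,0,0.3,0,0,0,0.75],[0,0,0.18,0,0,0,0.75],[0,0,0,0,0,0,0],[0,0,0,0,0,0,0],[0,0,0,0,0,0,0],[0,0,0,0,0,0,0],[0,0,-0.2,0,0,0,0],[0,0,-0.5,0,0,0,0],[0,0,-0.6,0,0,0,0],[0,0,-0.7,0,0,0,0],[0,0,-0.2,0,0,0,0]]]'
python3 -m jog '[[[0,0,0,0,0,0.0278,0],[0,0,0,0,0,0.0278,0],[0,0,0,0,0,0.0278,0],[0,0,0,0,0,0.0278,0],[0,0,0,0,0,0.0278,0],[0,0,0,0,0,0.0278,0],[0,0,0,0,0,0.0278,0],[0,0,0,0,0,0.0278,0],[0,0.3,0,0,0,0.027,0],[0,0.7,0,0,0,0,0],[0,1,0,0,0,0,0],[0,1,0,0,0,0,0]]]'
python3 to.py 501 -327 130 -1
```

```text
time: 34.58
tool_pos: [484.4, 293.0, 135.4]
tcp_rot: [179.7, -0.1, 88.9]
ft_force: [0.3, 0.2, -0.7]
finger_gap: 42.8
time: 36.08
tool_pos: [482.1, 141.0, 130.9]
tcp_rot: [180.0, 0.1, -0.8]
ft_force: [0.6, -0.0, -1.0]
finger_gap: 42.9
pos [482.1 141.  130.9] rot [ 1.8e+02  1.0e-01 -8.0e-01] j6 101
tool shift (units, after turn): 0.541 9.353 0.017  turn z: 0.0005 (0.2 deg, 0.0 rows)
```

```bash
python3 -m jog '[[[0.05,1,0,0,0,0,0],[0.06,1,0,0,0,0,0],[0.06,1,0,0,0,0,0],[0.06,1,0,0,0,0,0],[0.06,1,0,0,0,0,0],[0.06,1,0,0,0,0,0],[0.06,1,0,0,0,0,0],[0.06,1,0,0,0,0,0],[0.07,0.7,0,0,0,0,0],[0,0.4,0,0,0,0,0],[0,0.15,0,0,0,0,0],[0,0,0,0,0,0,0]]]'
python3 to.py 501 -327 22 -1
```

```text
time: 37.58
tool_pos: [502.6, -319.9, 131.5]
tcp_rot: [-180.0, 0.0, -0.9]
ft_force: [0.4, 0.4, -0.3]
finger_gap: 42.4
pos [ 502.6 -319.9  131.5] rot [-180.     0.    -0.9] j6 53
tool shift (units, after turn): -0.030 0.143 2.189  turn z: 0.0003 (0.1 deg, 0.0 rows)
```

```bash
python3 -m jog '[[[-0.03,0.1,0.2,0,0,0,0],[0,0,0.5,0,0,0,0],[0,0,0.5,0,0,0,0],[0,0,0.4,0,0,0,0],[0,0,0.3,0,0,0,0],[0,0,0.2,0,0,0,0],[0,0,0.08,0,0,0,0],[0,0,0,0,0,0,0],[0,0,0,0,0,0,0.7],[0,0,0,0,0,0,0.7],[0,0,0,0,0,0,0.7],[0,0,-0.2,0,0,0,0.7]]]'
python3 -m jog '[[[0,0,-0.5,0,0,0,0.75],[0,0,-0.7,0,0,0,0.75],[0,-0.5,-0.6,0,0,0,0.75],[0,-1,-0.1,0,0,0,0.75],[0,-1,0,0,0,0,0.75],[0,-1,0,0,0,0,0.75],[0,-1,0,0,0,0,0.75],[0,-1,0,0,0,0,0.75],[0,-1,0,0,0,0,0.75],[0,-0.5,0,0,0,0,0.75],[0,0,0,0,0,0,0.75]]]'
python3 pile.py
python3 - <<'E'
from h import *
p,d,c=see("top"); cv2.imwrite("pics/top3.png",cv2.resize(p[160:360,140:540,::-1],(800,400)))
E
```

```text
time: 39.08
tool_pos: [500.5, -325.0, 32.2]
tcp_rot: [-179.9, 0.1, -0.9]
ft_force: [-0.6, -0.3, 0.0]
finger_gap: 59.8
time: 40.45
tool_pos: [506.7, 26.1, 128.6]
tcp_rot: [-180.0, -0.1, -0.7]
ft_force: [0.5, 0.6, 0.1]
finger_gap: 63.6
top
tray c=(501.7,-271.3) 199x248 ang -1.5
 bay pale [ 503.3 -212.3]
 bay dark [ 500.2 -330.3]
pale 14
  px 1369 c=(514.3,246.1) 160x45 ang=-1.9 z med 21.7 p5 17.6 p95 25.9
dark 14
  px 1413 c=(520.8,334.1) 160x46 ang=-9.4 z med 21.6 p5 17.4 p95 25.7
pale 32
dark 32
in tray
pale
  px 346 c=(503.0,-384.9) 202x18 ang=1.9 z med 23.9 p5 16.6 p95 28.5
  px 2997 c=(507.2,-216.4) 207x140 ang=-1.1 z med 28.5 p5 20.0 p95 45.4
dark
  px 1607 c=(502.0,-324.1) 165x47 ang=-0.7 z med 41.4 p5 23.0 p95 45.4
rib
  px 403 c=(454.6,17.0) 70x28 ang=5.5 z med 54.6 p5 51.1 p95 58.4
side
pale 14
  px 1400 c=(515.2,246.4) 160x51 ang=-2.3 z med 21.0 p5 16.6 p95 24.4
dark 14
  px 1631 c=(521.3,335.3) 160x50 ang=-9.2 z med 20.9 p5 16.5 p95 24.3
pale 32
dark 32
```

View pics/top3.png

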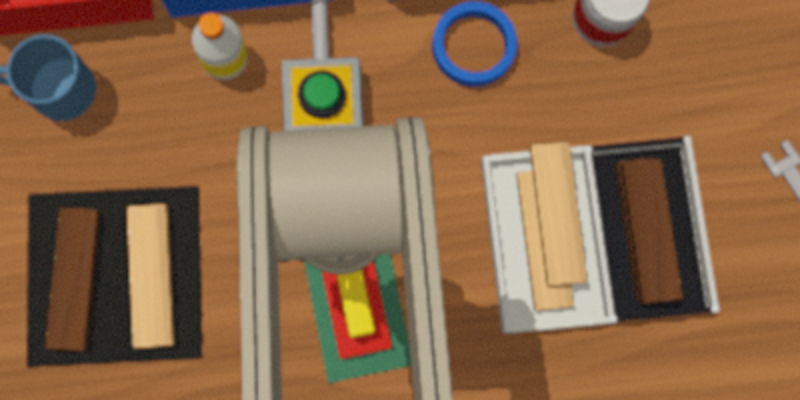

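The pale board in the lower layer moved with the tray. The second one, at (557,212) in the crop, was set down at the old bay position, so it is too far along and has to be moved. I'll measure it.

```bash
cat > tr.py <<'E'
from h import *
for n in("top","side"):
    p,d,c=see(n); X=cloud(d,c);V=hsv(p)[2];x,y,z=X[...,0],X[...,1],X[...,2]
    print(n); tray(p,d,c)
    for lo,hi in((33,50),(51,70)):
        for t,k in(("pale",V>130),("dark",(V<=130))): print(t,lo);blobs((d>0)&(x>400)&(x<650)&(y<-110)&(y>-420)&(z>lo)&(z<hi)&k,X,150)
E
python3 tr.py; python3 to.py 530 -224 60 -1
```

```text
top
tray c=(502.1,-271.9) 199x249 ang -1.0
 bay pale [ 503.2 -212.9]
 bay dark [ 501.1 -330.9]
pale 33
  px 1403 c=(530.3,-222.8) 160x45 ang=-1.2 z med 42.2 p5 38.0 p95 46.0
dark 33
  px 1440 c=(499.7,-324.1) 161x46 ang=-1.4 z med 41.8 p5 36.9 p95 45.6
pale 51
dark 51
side
tray c=(428.7,-262.9) 79x252 ang -9.0
 bay pale [ 437.9 -204.6]
 bay dark [ 419.4 -321.1]
pale 33
  px 384 c=(570.8,-222.4) 82x55 ang=1.4 z med 41.5 p5 35.4 p95 45.3
dark 33
pale 51
dark 51
pos [506.7  23.4 128. ] rot [180.  -0.  -1.] j6 88
tool shift (units, after turn): 0.552 4.939 1.360  turn z: 0.0001 (0.0 deg, 0.0 rows)
```

```bash
python3 -m jog '[[[0.05,0.6,0,0,0,0,0.75],[0.1,1,0,0,0,0,0.75],[0.1,1,0,0,0,0,0.75],[0.1,1,0.2,0,0,0,0.75],[0.1,0.8,0.3,0,0,0,0.75],[0.1,0.4,0.4,0,0,0,0.75],[0,0.12,0.4,0,0,0,0.75],[0,0,0.06,0,0,0,0.75],[0,0,0,0,0,0,0.75]]]'; python3 to.py 530 -223 21 -1
```

```text
time: 41.82
tool_pos: [530.0, -221.1, 59.7]
tcp_rot: [-180.0, 0.0, -0.9]
ft_force: [-0.2, -0.3, -0.8]
finger_gap: 64.1
pos [ 530.  -221.1   59.7] rot [-180.     0.    -0.9] j6 63
tool shift (units, after turn): 0.000 0.038 0.774  turn z: 0.0004 (0.1 deg, 0.0 rows)
```

```bash
python3 -m jog '[[[0,0.03,0.3,0,0,0,0.75],[0,0,0.25,0,0,0,0.75],[0,0,0.1,0,0,0,0.75],[0,0,0,0,0,0,0],[0,0,0,0,0,0,0],[0,0,0,0,0,0,0],[0,0,0,0,0,0,0],[0,0,-0.1,0,0,0,0],[0,0,-0.2,0,0,0,0],[0,0,-0.2,0,0,0,0],[0,0,0,0,0,0,0]]]'; python3 to.py 504 -210 28 -1
```

```text
time: 43.2
tool_pos: [531.4, -224.0, 54.1]
tcp_rot: [179.9, -0.2, -0.9]
ft_force: [0.8, -0.6, -1.1]
finger_gap: 42.6
pos [ 531.4 -224.    54.1] rot [179.9  -0.2  -0.9] j6 63
tool shift (units, after turn): -0.552 -0.271 0.522  turn z: 0.0003 (0.1 deg, 0.0 rows)
```

Then release, and travel toward the pile.

```bash
python3 -m jog '[[[-0.25,-0.12,0,0,0,0,0],[-0.28,-0.12,0.05,0,0,0,0],[0,0,0.2,0,0,0,0],[0,0,0.16,0,0,0,0],[0,0,0.08,0,0,0,0],[0,0,0.02,0,0,0,0],[0,0,0,0,0,0,0.7],[0,0,0,0,0,0,0.7],[0,0,0,0,0,0,0.7],[0,0,-0.2,0,0,0,0.7],[0,0,-0.6,0,0,0,0.75],[0,0,-0.7,0,0,0,0.75]]]'; python3 to.py 515 246 80 -2
```

```text
time: 44.7
tool_pos: [503.5, -210.8, 102.7]
tcp_rot: [-180.0, 0.1, -0.9]
ft_force: [-0.3, 0.5, 0.1]
finger_gap: 64.1
pos [ 503.5 -210.8  102.7] rot [-1.8e+02  1.0e-01 -9.0e-01] j6 63
tool shift (units, after turn): -0.088 -9.138 0.454  turn z: 0.0031 (1.1 deg, 0.1 rows)
```

```bash
python3 -m jog '[[[0,-0.5,-0.2,0,0,0.0031,0.75],[-0.01,-1,-0.2,0,0,0,0.75],[-0.01,-1,0,0,0,0,0.75],[-0.01,-1,0,0,0,0,0.75],[-0.01,-1,0,0,0,0,0.75],[-0.01,-1,0,0,0,0,0.75],[-0.01,-1,0,0,0,0,0.75],[-0.01,-1,0.2,0,0,0,0.75],[-0.01,-0.9,0.3,0,0,0,0.75],[0,-0.5,0.3,0,0,0,0.75],[0,-0.2,0.2,0,0,0,0.75],[0,0,0,0,0,0,0.75]]]'; python3 to.py 515 246.3 6 -2; python3 tr.py
```

```text
time: 46.2
tool_pos: [514.8, 243.6, 71.3]
tcp_rot: [180.0, 0.1, -2.0]
ft_force: [0.1, 0.5, 0.2]
finger_gap: 63.9
pos [514.8 243.6  71.3] rot [ 1.8e+02  1.0e-01 -2.0e+00] j6 112
tool shift (units, after turn): 0.003 -0.054 1.306  turn z: 0.0001 (0.0 deg, 0.0 rows)
top
tray c=(502.5,-270.3) 200x246 ang -0.5
 bay pale [ 503.1 -211.3]
 bay dark [ 502.  -329.3]
pale 33
  px 1423 c=(504.6,-209.7) 161x46 ang=-0.8 z med 41.7 p5 37.4 p95 45.5
dark 33
  px 1435 c=(499.4,-324.2) 160x46 ang=-1.2 z med 41.7 p5 37.4 p95 45.6
pale 51
dark 51
side
tray c=(592.8,-249.8) 29x212 ang 2.5
 bay pale [ 590.3 -190.9]
 bay dark [ 595.4 -308.8]
pale 33
dark 33
pale 51
dark 51
```

```bash
python3 -m jog '[[[0,-0.05,0.4,0,0,0,0.75],[0,0,0.4,0,0,0,0.75],[0,0,0.3,0,0,0,0.75],[0,0,0.18,0,0,0,0.75],[0,0,0,0,0,0,0],[0,0,0,0,0,0,0],[0,0,0,0,0,0,0],[0,0,0,0,0,0,0],[0,0,-0.2,0,0,0,0],[0,0,-0.6,0,0,0,0],[0,0,-0.8,0,0,0,0],[0,0,-0.8,0,0,0,0]]]';python3 to.py 504 -210 120 -1
```

```text
time: 47.8
tool_pos: [515.3, 246.3, 129.7]
tcp_rot: [-180.0, -0.0, -2.0]
ft_force: [0.3, -0.1, -0.6]
finger_gap: 42.8
pos [515.3 246.3 129.7] rot [-180.   -0.   -2.] j6 112
tool shift (units, after turn): -0.067 9.129 0.194  turn z: -0.0028 (-1.0 deg, 0.1 rows)
```

```bash
python3 -m jog '[[[0,0.5,0,0,0,-0.0028,0],[0,0.8,0,0,0,0,0],[-0.01,1,0,0,0,0,0],[-0.01,1,0,0,0,0,0],[-0.01,1,0,0,0,0,0],[-0.01,1,0,0,0,0,0],[-0.01,1,0,0,0,0,0],[-0.01,1,0,0,0,0,0],[-0.01,0.9,0,0,0,0,0],[0,0.6,0,0,0,0,0],[0,0.2,0,0,0,0,0],[0,0,0,0,0,0,0]]]'; python3 to.py 504 -210 45 -1; python3 - <<'E'
from h import *
p,d,c=see("top"); tray(p,d,c)
E
```

```text
time: 49.3
tool_pos: [503.7, -203.6, 128.2]
tcp_rot: [-180.0, -0.0, -1.0]
ft_force: [-0.6, 0.5, -1.4]
finger_gap: 42.7
pos [ 503.7 -203.6  128.2] rot [-180.   -0.   -1.] j6 64
tool shift (units, after turn): 0.008 0.128 1.663  turn z: -0.0001 (-0.0 deg, 0.0 rows)
tray c=(443.4,-264.5) 84x133 ang 2.0
 bay pale [ 441.4 -205.6]
 bay dark [ 445.5 -323.5]
```

```bash
python3 -m jog '[[[0,0.12,0.2,0,0,0,0],[0,0,0.5,0,0,0,0],[0,0,0.45,0,0,0,0],[0,0,0.3,0,0,0,0],[0,0,0.15,0,0,0,0],[0,0,0.05,0,0,0,0],[0,0,0,0,0,0,0],[0,0,0,0,0,0,0.7],[0,0,0,0,0,0,0.7],[0,0,0,0,0,0,0.7],[0,0,-0.2,0,0,0,0.7],[0,0,-0.6,0,0,0,0.75]]]'
python3 -m jog '[[[0,-0.5,-0.7,0,0,0,0.75],[0.03,-1,-0.1,0,0,0.0233,0.75],[0.03,-1,0,0,0,0,0.75],[0.03,-1,0,0,0,0,0.75],[0.03,-1,0,0,0,0,0.75],[0.03,-1,0,0,0,0,0.75],[0.03,-1,0,0,0,0,0.75],[0.03,-1,0,0,0,0,0.75],[0.03,-1,0,0,0,0,0.75],[0.03,-1,0.1,0,0,0,0.75],[0,-0.7,0.2,0,0,0,0.75],[0,-0.2,0.2,0,0,0,0.75]]]'; python3 to.py 521 334.7 80 -9.4; python3 tr.py
```

```text
time: 50.85
tool_pos: [502.2, -208.8, 84.5]
tcp_rot: [-179.9, 0.2, -1.0]
ft_force: [0.3, -1.6, 1.5]
finger_gap: 64.3
time: 52.35
tool_pos: [590.9, 304.8, 100.7]
tcp_rot: [-180.0, -0.0, -9.3]
ft_force: [0.6, -1.5, 0.4]
finger_gap: 64.3
pos [590.9 304.8 100.7] rot [-180.    -0.    -9.3] j6 122
tool shift (units, after turn): -1.476 -0.362 0.413  turn z: 0.0004 (0.1 deg, 0.0 rows)
top
tray c=(502.5,-268.5) 200x243 ang -1.0
 bay pale [ 503.5 -209.5]
 bay dark [ 501.5 -327.5]
pale 33
dark 33
  px 1433 c=(499.7,-324.2) 160x46 ang=-1.1 z med 41.8 p5 37.4 p95 45.6
pale 51
  px 1460 c=(504.7,-208.4) 161x46 ang=-1.0 z med 59.6 p5 55.5 p95 63.5
dark 51
side
tray c=(482.9,-202.4) 157x125 ang 0.5
 bay pale [ 482.4 -143.4]
 bay dark [ 483.4 -261.4]
pale 33
dark 33
pale 51
dark 51
```

```bash
python3 -m jog '[[[-0.5,-0.15,0.1,0,0,0,0.75],[-0.6,-0.15,0.2,0,0,0,0.75],[-0.38,-0.06,0.2,0,0,0,0.75],[0,0,0.1,0,0,0,0.75],[0,0,0,0,0,0,0.75]]]'; python3 to.py 521 334.7 6.5 -9.4
```

```text
time: 53.08
tool_pos: [521.5, 331.3, 70.6]
tcp_rot: [180.0, -0.0, -9.4]
ft_force: [1.1, -0.2, -0.3]
finger_gap: 63.7
pos [521.5 331.3  70.6] rot [180.   -0.   -9.4] j6 127
tool shift (units, after turn): -0.021 -0.066 1.282  turn z: -0.0001 (-0.0 deg, 0.0 rows)
```

```bash
python3 -m jog '[[[-0.02,-0.06,0.4,0,0,0,0.75],[0,0,0.4,0,0,0,0.75],[0,0,0.3,0,0,0,0.75],[0,0,0.18,0,0,0,0.75],[0,0,0,0,0,0,0],[0,0,0,0,0,0,0],[0,0,0,0,0,0,0],[0,0,0,0,0,0,0],[0,0,-0.2,0,0,0,0],[0,0,-0.6,0,0,0,0],[0,0,-0.8,0,0,0,0],[0,0,-0.8,0,0,0.0,0]]]';python3 to.py 500 -326 125 -1
```

```text
time: 54.58
tool_pos: [520.1, 335.5, 128.2]
tcp_rot: [-180.0, -0.0, -9.4]
ft_force: [1.2, 0.1, -0.9]
finger_gap: 42.7
pos [520.1 335.5 128.2] rot [-180.    -0.    -9.4] j6 127
tool shift (units, after turn): -0.172 13.234 0.065  turn z: -0.0233 (-8.4 deg, 0.8 rows)
```

```bash
python3 -m jog '[[[0,0,0,0,0,-0.0233,0],[0,0.5,0,0,0,0,0],[-0.02,0.8,0,0,0,0,0],[-0.02,1,0,0,0,0,0],[-0.02,1,0,0,0,0,0],[-0.02,1,0,0,0,0,0],[-0.02,1,0,0,0,0,0],[-0.02,1,0,0,0,0,0],[-0.02,1,0,0,0,0,0],[-0.02,1,0,0,0,0,0],[-0.02,0.8,0,0,0,0,0],[0,0.4,0,0,0,0,0]]]'; python3 to.py 500 -326 125 -1; python3 - <<'E'
from h import *
p,d,c=see("top"); tray(p,d,c)
E
```

```text
time: 56.08
tool_pos: [502.9, -141.3, 127.2]
tcp_rot: [180.0, -0.1, -1.1]
ft_force: [0.1, 1.3, -0.8]
finger_gap: 43.2
pos [ 502.9 -141.3  127.2] rot [ 1.8e+02 -1.0e-01 -1.1e+00] j6 70
tool shift (units, after turn): 0.005 3.694 0.044  turn z: -0.0003 (-0.1 deg, 0.0 rows)
tray c=(493.0,-382.7) 203x62 ang -17.5
 bay pale [ 510.7 -326.4]
 bay dark [ 475.2 -439. ]
```

```bash
python3 -m jog '[[[0,0.6,0,0,0,0,0],[0,0.9,0,0,0,0,0],[0,0.9,0,0,0,0,0],[0,0.7,0,0,0,0,0],[0,0.4,0,0,0,0,0],[0,0.1,0,0,0,0,0],[0,0,0,0,0,0,0],[0,0,0,0,0,0,0]]]'; python3 to.py 500 -326 45 -1
```

```text
time: 57.12
tool_pos: [500.1, -318.0, 126.2]
tcp_rot: [-180.0, 0.0, -0.9]
ft_force: [-0.6, 0.6, -0.3]
finger_gap: 42.9
pos [ 500.1 -318.   126.2] rot [-180.     0.    -0.9] j6 54
tool shift (units, after turn): 0.002 0.160 1.625  turn z: 0.0002 (0.1 deg, 0.0 rows)
```

```bash
python3 -m jog '[[[0,0.13,0.2,0,0,0,0],[0,0,0.5,0,0,0,0],[0,0,0.45,0,0,0,0],[0,0,0.27,0,0,0,0],[0,0,0.15,0,0,0,0],[0,0,0.05,0,0,0,0],[0,0,0,0,0,0,0],[0,0,0,0,0,0,0.7],[0,0,0,0,0,0,0.7],[0,0,0,0,0,0,0.7],[0,0,-0.2,0,0,0,0.7],[0,0,-0.6,0,0,0,0.7]]]'
python3 -m jog '[[[0,-0.4,-0.7,0,0,0,0.4],[0.4,-0.8,-0.3,0,0,0,0],[0.5,-0.9,0,0,0,0,0],[0.5,-0.9,0,0,0,0,0],[0.5,-0.9,0,0,0,0,0],[0.5,-0.9,0,0,0,0,0],[0.5,-0.8,0,0,0,0,0],[0.4,-0.5,0,0,0,0,0],[0.2,-0.2,0,0,0,0,0],[0,0,0,0,0,0,0]]]'; python3 to.py 693 29 95 -1; python3 tr.py
python3 - <<'E'
from h import *
p,d,c=see("top"); cv2.imwrite("pics/top4.png",cv2.resize(p[140:360,140:540,::-1],(800,440)))
E
```

```text
time: 58.62
tool_pos: [498.4, -324.8, 84.3]
tcp_rot: [-179.9, 0.2, -1.0]
ft_force: [0.4, 0.4, 0.9]
finger_gap: 59.8
time: 59.88
tool_pos: [680.4, -13.8, 135.5]
tcp_rot: [180.0, -0.0, -1.0]
ft_force: [-0.4, -0.7, -0.7]
finger_gap: 0.0
pos [680.4 -13.8 135.5] rot [180.  -0.  -1.] j6 85
tool shift (units, after turn): 0.238 -0.860 0.810  turn z: 0.0001 (0.0 deg, 0.0 rows)
top
tray c=(502.0,-268.6) 200x243 ang -1.0
 bay pale [ 503.1 -209.6]
 bay dark [ 501.  -327.6]
pale 33
dark 33
  px 179 c=(494.1,-304.3) 164x41 ang=14.2 z med 41.2 p5 33.9 p95 48.9
pale 51
  px 1415 c=(504.3,-208.5) 160x45 ang=-0.8 z med 59.8 p5 56.1 p95 63.6
dark 51
  px 1481 c=(502.3,-324.0) 160x47 ang=-0.7 z med 59.7 p5 55.2 p95 63.5
side
tray c=(502.6,-264.1) 201x247 ang -0.5
 bay pale [ 503.1 -205.1]
 bay dark [ 502.  -323.1]
pale 33
  px 312 c=(504.7,-186.9) 159x17 ang=-0.2 z med 41.0 p5 33.6 p95 48.9
dark 33
  px 302 c=(501.9,-303.8) 158x18 ang=-0.9 z med 41.6 p5 33.9 p95 48.9
pale 51
  px 465 c=(503.3,-327.3) 160x52 ang=-1.5 z med 59.2 p5 55.6 p95 63.0
  px 758 c=(505.0,-207.9) 158x57 ang=-2.2 z med 58.5 p5 53.0 p95 62.5
dark 51
  px 195 c=(502.6,-304.5) 158x20 ang=0.1 z med 56.2 p5 51.5 p95 61.5
```

View pics/top4.png

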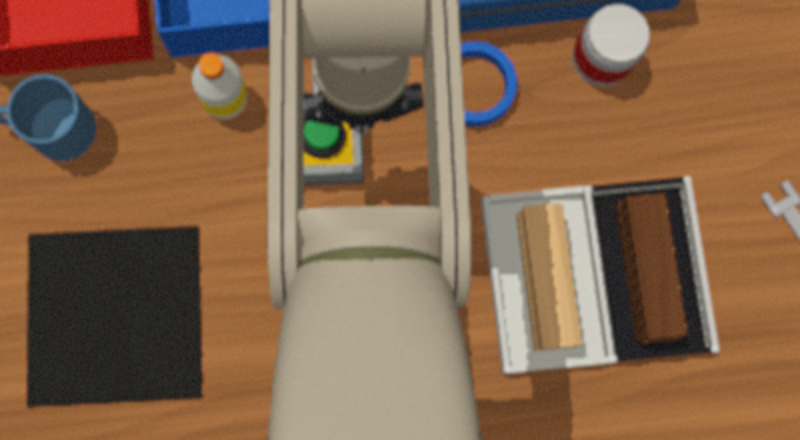

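The mat is empty, and both stacks sit centred in their bays. Next, line up over the button.

```bash
python3 -m jog '[[[0.12,-0.45,0.2,0,0,0,0],[0.12,-0.4,0.2,0,0,0,0],[0,0,0.3,0,0,0,0],[0,0,0.1,0,0,0,0],[0,0,0,0,0,0,0]]]';python3 to.py 693.3 29 67 -1
```

```text
time: 60.65
tool_pos: [692.1, 28.1, 94.1]
tcp_rot: [180.0, 0.1, -1.0]
ft_force: [-0.2, -0.2, 1.1]
finger_gap: -0.4
pos [692.1  28.1  94.1] rot [ 1.8e+02  1.0e-01 -1.0e+00] j6 89
tool shift (units, after turn): 0.023 -0.018 0.543  turn z: -0.0000 (-0.0 deg, 0.0 rows)
```

```bash
for i in 1; do python3 -m jog '[[[0,0,0.2,0,0,0,0],[0,0,0.14,0,0,0,0],[0,0,0.06,0,0,0,0],[0,0,0,0,0,0,0]]]'; done
```

```text
time: 61.15
tool_pos: [692.6, 28.4, 74.9]
tcp_rot: [180.0, 0.0, -1.0]
ft_force: [0.1, 0.9, 0.3]
finger_gap: 0.0
```

```bash
python3 -m jog '[[[0,0,0.04,0,0,0,0],[0,0,0.04,0,0,0,0],[0,0,0.04,0,0,0,0],[0,0,0,0,0,0,0]]]'; python3 -m jog '[[[0,0,0.04,0,0,0,0],[0,0,0.02,0,0,0,0],[0,0,0,0,0,0,0],[0,0,0,0,0,0,0]]]'
```

```text
time: 61.65
tool_pos: [693.3, 28.4, 69.7]
tcp_rot: [180.0, -0.1, -1.0]
ft_force: [0.0, -0.5, 3.9]
finger_gap: -0.2
time: 62.15
tool_pos: [693.3, 28.4, 66.7]
tcp_rot: [180.0, -0.1, -1.0]
ft_force: [-0.9, -0.4, 5.4]
finger_gap: 0.2
```

```bash
python3 -m jog '[[[0,0,0.04,0,0,0,0],[0,0,0.04,0,0,0,0],[0,0,0,0,0,0,0],[0,0,0,0,0,0,0]]]'
```

```text
time: 62.65
tool_pos: [693.5, 28.4, 65.8]
tcp_rot: [180.0, -0.1, -1.0]
ft_force: [-12.0, 0.0, 24.2]
finger_gap: -0.1
```

The force jumped to 24 N and the tool stopped at 65.8 mm, so the button is fully down. Now I'll release, retreat and do a last check.

```bash
python3 -m jog '[[[0,0,0,0,0,0,0],[0,0,-0.2,0,0,0,0],[0,0,-0.4,0,0,0,0],[0,0,-0.6,0,0,0,0],[0,0,-0.7,0,0,0,0],[-0.3,-0.7,-0.5,0,0,0,0],[-0.5,-0.8,0,0,0,0,0],[-0.6,-0.8,0,0,0,0,0],[-0.5,-0.8,0,0,0,0,0],[-0.3,-0.6,0,0,0,0,0],[0,0,0,0,0,0,0],[0,0,0,0,0,0,0]]]'; python3 tr.py
python3 - <<'E'
from h import *
p,d,c=see("top"); scene(p,d,c); cv2.imwrite("pics/top5.png",p[:,:,::-1])
E
```

```text
time: 64.15
tool_pos: [586.2, 214.9, 182.4]
tcp_rot: [180.0, 0.0, -1.0]
ft_force: [0.6, 1.2, 0.3]
finger_gap: 0.2
top
tray c=(502.1,-268.5) 200x243 ang -1.0
 bay pale [ 503.1 -209.5]
 bay dark [ 501.1 -327.5]
pale 33
dark 33
  px 181 c=(495.4,-304.4) 166x42 ang=14.0 z med 41.8 p5 34.1 p95 48.6
pale 51
  px 1461 c=(504.2,-208.2) 160x45 ang=-1.0 z med 59.8 p5 55.7 p95 63.7
dark 51
  px 1480 c=(502.5,-324.1) 160x47 ang=-1.1 z med 59.7 p5 55.4 p95 63.6
side
tray c=(477.5,-263.4) 155x247 ang -3.0
 bay pale [ 480.6 -204.5]
 bay dark [ 474.4 -322.3]
pale 33
  px 253 c=(493.2,-187.9) 135x15 ang=-0.0 z med 41.5 p5 34.0 p95 49.1
dark 33
  px 258 c=(491.1,-303.5) 137x16 ang=-1.6 z med 40.9 p5 33.7 p95 49.1
pale 51
  px 387 c=(492.6,-328.0) 138x47 ang=-3.3 z med 59.2 p5 56.0 p95 62.9
  px 633 c=(492.7,-206.6) 134x57 ang=-2.4 z med 58.7 p5 52.3 p95 62.5
dark 51
  px 192 c=(491.6,-304.5) 136x24 ang=-0.5 z med 56.5 p5 51.8 p95 62.1
pad
  px 1596 c=(474.9,17.3) 196x96 ang=5.2 z med 2.9 p5 -1.4 p95 6.9
button
  px 268 c=(692.8,28.1) 41x40 ang=23.7 z med 73.0 p5 61.4 p95 77.0
red
  px 898 c=(473.8,18.6) 149x59 ang=5.2 z med 19.1 p5 14.7 p95 22.8
yellow
  px 301 c=(693.0,29.0) 67x66 ang=-4.7 z med 50.7 p5 47.2 p95 54.4
  px 591 c=(473.7,18.7) 108x27 ang=5.3 z med 54.5 p5 50.6 p95 58.9
white
  px 2842 c=(504.3,-212.1) 204x131 ang=-0.9 z med 7.9 p5 2.5 p95 27.4
```

View pics/top5.png

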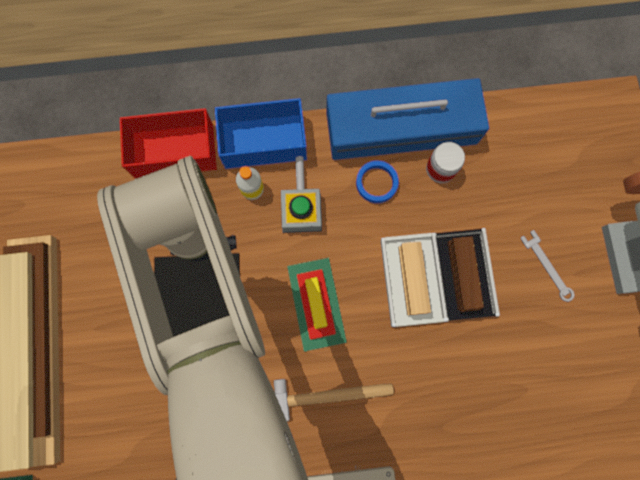

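The final view shows the pale stack at (415,278), the dark stack at (466,274) and the block on the pad at (317,303). The button at (301,206) is up, and the glue and tape are untouched. I'll hand in.

```bash
python3 -c "
from bench import job; print(job.hand_in())"
```

```text
the job is handed in; nothing more can be done
None
```

The job is handed in, with every step carried out in order at about 64 s on the robot's clock. No verdict was reported.

**What I did:** I set the push block on the green pad, then took the six boards off top layer first and stacked each in its own bay (three pale, three dark; pale_4 was absent). Then I pressed the start button and released it.

**Mended on the way:** the tray was knocked about 30 mm aside around the time I laid pale_2. That board ended up about 27 mm off the bay centre along its length, over the 25 mm limit. I re-gripped it, moved it to the centre and measured the tray again before laying the rest.

**Last checks (top camera):**
- **Boards:** the top board of each stack lies within about 4 mm and 1° of its bay centre, with its top at 60 mm, the right height for three flat boards. The lower boards could not be seen directly at the end. I measured each middle board as it lay on top of its stack; the bottom two I measured only before the tray was knocked, apart from the dark one, seen again in its bay just after the knock.
- **Push block:** it stands within about 2 mm of the pad centre and in line with it.
- **Button:** it bottomed at 24 N after about 8 mm of travel, and its top is back at its earlier height.
- **Bystanders:** the glue bottle and the tape appear unmoved in the pictures.

**Disagreement:** the side camera's tray estimate in the last check was wrong because the arm blocked part of its view. I relied on the top camera, which matched the side camera to about 5 mm when both saw the tray clearly.

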